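Tare the bar scale with a tumbler on it

ROBOT

A 6-joint arm with a two-finger parallel gripper is mounted at the origin on the work surface. World frame = base frame: x ahead of the robot, y to its left, z up, the work surface at z = 0. Lengths are in m, angles in rad, forces in N, time in s.
With the tool pointing down it reaches from about 0.375 to 0.975 m from the base axis. Payload 3.8 kg.
Tool frame: the origin (TCP) lies on the front face of the gripper's body, between the roots of the fingers; the fingertips stand tip_extent ahead of it and the grasp point (between the pads) lies 45 mm ahead of it (tip_extent is the distance from the TCP to the fingertips, in m); z points along the fingers, y is the direction in which the jaws open and shut (so a half turn about z gives the same grasp; the last joint's range is limited). The gripper opens to 88 mm and grips with 3 to 60 N. Pads are 18 mm wide; open, the fingers measure 123 mm over their backs; the gripper's body (75 mm by 187 mm) begins 45 mm behind the grasp point.
Start: joints at [1.074, 0.264, 1.604, -0, 1.274, -0.037], TCP at [0.3, 0.605, 0.303] pointing down, gripper open.
Joint ranges: [-2.63, 2.63], [-0.94, 2.18], [0.31, 2.57], [-1.31, 4.45], [0, 2.66], [-2.55, 2.55]. Speed limits (rad/s): [2.57, 2.57, 3.14, 3.14, 3.14, 3.14].

INTERFACE

Orientations are given as a rotation vector (axis times angle).
In Python, from station import * gives the robot as it stands.
- The arm moves only by the tool jog_arm, never from a script. Its argument "increments" is a list of rows, each a list of 7 numbers: the shift along the tool's x, y, z in units of 150 mm (1.0 is 150 mm), then the turn, a rotation vector about the tool's x, y, z in units of pi/2 rad (1.0 is pi/2 rad), then the gripper command: -1 is shut, 1 is fully open, values between are in proportion. In form: [[x, y, z, rx, ry, rz, fingers], ...]. A call has 1 to 10 rows; each row shifts and turns the pose as measured when the row begins, along the tool's axes as they then stand; what a row does not reach is not made up. A row lasts 1/10 s, in which the tool goes at most 50 mm and 8.59 degrees, less where a joint would pass 70% of its speed; a pose out of reach is approached as far as the arm can. A call with a number of a shift or a turn outside -1 to 1 is refused whole. A call with a gripper value outside its range is refused whole. The fingers move at their own pace and stop on an object; the grip force is fixed at half the most. Time passes only in rows, so rows that do not move let the fingers close. It gives the time, the measured TCP pose, the force and the opening at its end, in the units of the state.
- state(): the state, without advancing time (a new reading comes with each control period).
- grab_frame(name): name is "scene" or "side" or "wrist"; returns a dict with "frame" (400x640x3 uint8, blue, green, red), "fx", "fy", "cx", "cy" (pixels), "rvec" (rotation vector, rad) and "tvec" (3), from world to camera coordinates, as OpenCV has them. Camera axes: x right, y down, z forward; pixel columns grow to the right and rows downward; lengths in m; the calibration is good to about 2 mm. A picture is of the moment at which its call begins. There is no depth.
- sign_off(): hands the job in, once; it reports no verdict.
The state is a dict: "time": time; "joints": joint angles; "joint_vel": joint speeds; "effort": joint torques, N m; "eef_pos": TCP position; "orientation": TCP orientation; "wrist_force": force on the tool from outside, world axes, zero at the start; "moment": the same for the moment, N m; "grip_width": opening from 0.0 (shut) to 1.0 (fully open).
Only numpy, scipy, OpenCV 4.12 (cv2) and the standard library are available. Lean on these libraries where they do the work, as an engineer would, in place of code of your own. Each camera call takes 0.05 s, during which the arm holds its last target. There are 200 camera calls.

TASK

Get the bar scale ready for measuring a drink: first lay the stirrer that was left on the scale lengthwise in the long empty bay of the black stopper tray, then take the top tumbler off the stack and set it down gently, upright, on the scale's black platform. Then tare the scale: press the green touch pad with closed fingertips at about 8 N (it needs at least 5 N, and must never get more than 25 N), keep the pressure on for about half a second and let go. Do not press the red pad, and leave the decanter, jigger, glass holder and the two lower tumblers as they are.

Things in the scene. Friction and masses are not known exactly. Their poses are not given: they have to be found in the camera images.
- stirrer_mid (a point): Stainless cocktail stirrer, 190 mm long, lying flat on the scale's platform, roughly along the scale, its paddle end sticking out 2 mm over or beside the touch pads, loose (90 g). The point is the middle of its length, half-way up: 5.5 mm above what it lies on. Its x axis runs along the stirrer to the round paddle (28 mm across, 7 mm thick, at x +67 to +95 mm); the rest, x -95 to +67 mm, is a square bar 11 x 11 mm. z is up.
- tray_bay (a point): Black plastic stopper tray, 250 x 140 mm, fixed, either left or right of the scale. The point is on the floor (4 mm above the shelf) at the middle of its long empty bay. x runs along the bay, which is 240 mm long and 84 mm wide (y -42 to +42 mm); walls are 5 mm thick and rise 14 mm above the floor. On the +y side of the bay a narrow strip holds two fixed stoppers, 36 mm across, 68 mm to +y of this point at x -70 and +50 mm, tops 44 mm above the shelf.
- tumbler_mid (a point): The top tumbler of a stack of three clear glass tumblers, loose, 220 g. Round, tapered, 100 mm tall, 64 mm across the rim and 44 mm across the base, wall 3 mm. The point is on its axis half-way up (50 mm above its base, 50 mm below its rim); z is its axis, up. In the stack its base is 100 mm above the shelf and its lower 50 mm sit inside the next tumbler with 2 mm of play: lift it straight up at least 55 mm to free it.
- stack_mid (a point): The two lower tumblers of the stack (leave them standing), same shape, nested, 150 mm tall together, 64 mm across, 600 g. The point is on their axis half-way up, 75 mm above the shelf.
- platform (a point): Centre of the top of the scale's square black platform, 140 x 140 mm, 28 mm above the shelf. The grey scale is fixed, 210 x 150 mm, its case 22 mm high. x points away from the pads, along the scale; y to its left; z up. The case reaches from x -135 to +75 mm and y -75 to +75 mm of this point; the pads lie at x -106 mm.
- tare_pad (a point): Centre of the top of the green touch pad (tare), 36 x 36 mm, standing 4 mm proud of the scale's case, its top 26 mm above the shelf. Membrane key: it yields only 2 mm, at 4 N per mm, then is rigid; it springs back when let go. It registers from 5 N. Axes as the platform's.
- power_pad (a point): Centre of the top of the red touch pad (on/off), same size, 76 mm to -y of the green one on the same strip. Not to be pressed.
- decanter: Glass ship's decanter, loose, 950 g, just beyond the platform's far side. Round: 170 mm across at the base, 90 mm across at 90 mm up, neck 40 mm across from 125 mm up, lip 56 mm across, 200 mm tall. Origin at the centre of its underside.
- jigger: Steel jigger, loose, 120 g, standing near the pads. Round, 42 mm across, 80 mm tall. Origin at the centre of its underside.
- holder_ring (a point): Steel wire glass holder on a clamp, fixed at the shelf's far edge. The point is the centre of its level, empty ring, 88 mm across outside, of 8 mm wire, 100 mm above the shelf; the 10 mm post, 105 mm tall on a clamp, stands 135 mm to +x of it and carries the ring on a level 10 mm bar. Not to be touched.

How it is judged:
By the outcome, as a careful person would: the job done as asked, in the order asked, and still so for the second after the job is handed in, with the robot touching nothing.
It also fails if it takes over 72 s, if anything falls off the work surface, if the arm or the gripper's body presses on something with over 40 N, if the wrist force passes 120 N, or if a joint passes its speed limit or range.

## Working session

There is one attempt and no reset: what is moved stays moved. The work goes in short steps, Python scripts to look and compute and a tool call to move; the robot and the scene stay as the last step left them, time stands still between calls to the robot, and variables do not carry over. Pictures are saved under pics/ and viewed, about 8 in all and at most 12, crops included, and the job is handed in when it is done.

Besides the shell and the picture viewer there is one more tool, called as a command line: name --pt "numbers of a row" for each row, then --argument value for the rest. jog_arm: Moves the arm, as the interface text tells. Its arguments: {"type":"object","properties":{"increments":{"type":"array","items":{"type":"array","items":{"type":"number","minimum":-1,"maximum":1}}}},"required":["increments"]}

```bash
mkdir -p pics
cat > h.py <<'E'
from station import *
import numpy as np, cv2
from scipy.spatial.transform import Rotation as R
def snap(n,save=None):
    f=grab_frame(n)
    if save: cv2.imwrite('pics/%s.png'%save,f['frame'])
    return f
def ray(f,u,v):
    Rm=cv2.Rodrigues(np.array(f['rvec'],float))[0]; t=np.array(f['tvec'],float).ravel()
    d=Rm.T@np.array([(u-f['cx'])/f['fx'],(v-f['cy'])/f['fy'],1]); return -Rm.T@t,d
def onz(f,u,v,z):
    c,d=ray(f,u,v); return c+d*(z-c[2])/d[2]
def proj(f,p):
    K=np.array([[f['fx'],0,f['cx']],[0,f['fy'],f['cy']],[0,0,1]],float)
    return cv2.projectPoints(np.array(p,float).reshape(-1,1,3),np.array(f['rvec'],float),np.array(f['tvec'],float),K,None)[0].reshape(-1,2)
def tri(f1,p1,f2,p2):
    A=[];b=[]
    for f,p in((f1,p1),(f2,p2)):
        c,d=ray(f,*p);d/=np.linalg.norm(d);P=np.eye(3)-np.outer(d,d);A.append(P);b.append(P@c)
    return np.linalg.lstsq(np.vstack(A),np.hstack(b),rcond=None)[0]
E
python3 - <<'E'
from h import *
s=state();print(s)
for n in("scene","side","wrist"):
    f=snap(n,n+'0'); print(n,f['fx'],ray(f,320,200))
E
```

```text
{'time': 0.0, 'joints': array([ 1.07410767e+00,  2.64707147e-01,  1.60533375e+00, -8.27739198e-06,
        1.27371784e+00, -3.68574543e-02]), 'joint_vel': array([-0.00060743, -0.00071011,  0.00136995, -0.0006013 , -0.00209717,
       -0.00020558]), 'effort': array([ 1.69904138e-04, -5.02091074e+01, -3.56884897e+01,  7.27964798e-02,
        2.91696377e-02, -1.85302747e-04]), 'eef_pos': array([0.29927333, 0.60440357, 0.3014406 ]), 'orientation': array([-0.71582185, -3.05837426,  0.0032848 ]), 'wrist_force': array([-0.63191779,  0.19261017, -0.17474783]), 'moment': array([0.04476902, 0.0585652 , 0.02652502]), 'grip_width': 1.0032815586789863}
scene 454.94914811391715 (array([1.05195979, 0.29813558, 1.09566157]), array([-0.43778065, -0.24688975, -0.86558513]))
side 489.2148862019321 (array([ 0.52362679, -0.94648039,  1.03882829]), array([ 0.041382  ,  0.69025642, -0.72256553]))
wrist 356.4747518754102 (array([0.22586528, 0.64005433, 0.38316581]), array([ 0.27156755, -0.1253037 , -0.95440511]))
```

View pics/scene0.png

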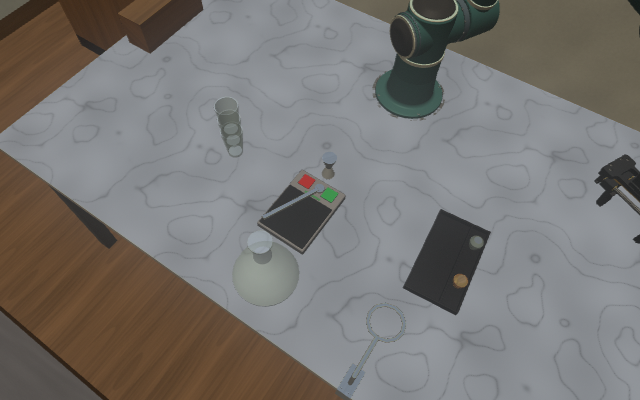

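View pics/side0.png

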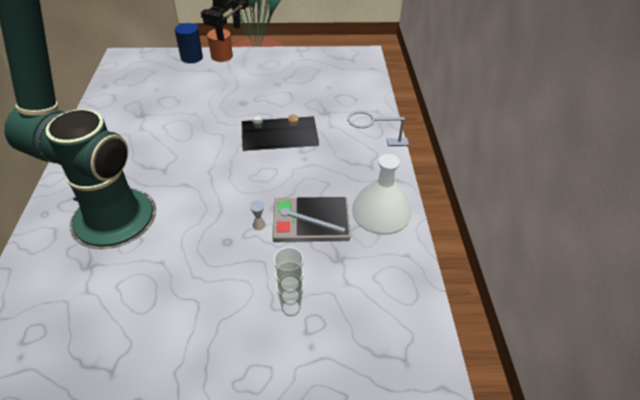

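```bash
python3 -c "
import station;print([(k,v) for k,v in vars(station).items() if not k.startswith('__')])"|cut -c1-2500; ls
```

```text
[('grab_frame', <function make.<locals>.drawn_camera at 0x7fe5115c0180>), ('sign_off', <function connect.<locals>.done at 0x7fe5115337e0>), ('state', <function make.<locals>.<lambda> at 0x7fe5115c0680>), ('IKError', <class 'station.IKError'>), ('tip_extent', 0.064)]
h.py
pics
```

Scene: green pad (330,195), red (307,181), stirrer from (266,217) to the paddle (~322,188), tray centre (447,261), tumbler rim (227,105). Side: pads (284,206)/(283,227), stirrer (285,213)–(343,230), stack rim (289,258). I'll measure now and zoom in.

```bash
cat > m.py <<'E'
from h import *
F={n:snap(n) for n in("scene","side")}
for n,f in F.items():
    im=f['frame'];hsv=cv2.cvtColor(im,cv2.COLOR_BGR2HSV)
    H,S,V=hsv[...,0],hsv[...,1],hsv[...,2]
    roi=np.zeros(H.shape,bool)
    if n=="scene":roi[150:260,250:360]=1
    else: roi[190:245,265:360]=1
    for c,m in(("g",(H>45)&(H<75)&(S>120)),("r",((H<8)|(H>172))&(S>120))):
        m=m&roi
        k=np.argwhere(m)
        (cx,cy),wh,a=cv2.minAreaRect(k[:,::-1].astype(np.float32)); print(n,c,len(k),cx,cy,wh,onz(f,cx,cy,.026))
    # tray dark
    roi[:]=0
    if n=="scene":roi[200:320,395:500]=1
    else: roi[110:155,235:325]=1
    m=((V<70)&roi).astype(np.uint8); m=cv2.morphologyEx(m,cv2.MORPH_CLOSE,np.ones((9,9)))
    cs=max(cv2.findContours(m,0,2)[0],key=cv2.contourArea); q=cv2.approxPolyDP(cv2.convexHull(cs),4,True)[:,0]
    for p in q: print(n,'tray',p,onz(f,*p,.018)[:2],onz(f,*p,0)[:2])
cs=[]
a=F['scene']['frame'];b=F['side']['frame']
def crop(im,x,y,w,h,s):return cv2.resize(im[y:y+h,x:x+w],None,fx=s,fy=s,interpolation=cv2.INTER_CUBIC)
A=np.vstack([np.hstack([crop(a,250,155,100,75,4),crop(b,265,185,100,75,4)]),np.hstack([crop(a,195,85,100,75,4),crop(b,240,245,100,75,4)])])
cv2.imwrite('pics/crop.png',A)
E
python3 m.py
```

```text
scene g 135 329.0000305175781 194.5 (13.03797435760498, 11.023979187011719) [0.48253499 0.00389782 0.026     ]
scene r 138 306.26922607421875 180.84616088867188 (12.480754852294922, 11.648704528808594) [ 0.48085237 -0.07215542  0.026     ]
scene tray [441 210] [0.34897328 0.27802625] [0.33723141 0.27769037]
scene tray [490 232] [0.33665366 0.41336838] [0.32470602 0.4152931 ]
scene tray [455 314] [0.58921373 0.4296833 ] [0.58148457 0.43188052]
scene tray [403 287] [0.599458  0.2951814] [0.59189994 0.29513206]
side g 60 284.0 205.0 (6.0, 10.0) [0.47884501 0.00447966 0.026     ]
side r 124 283.0 226.5 (9.0, 12.0) [ 0.47675055 -0.07552612  0.026     ]
side tray [312 118] [0.5716861  0.42045185] [0.57253351 0.44455461]
side tray [307 144] [0.55093262 0.28133411] [0.55141409 0.30298384]
side tray [243 148] [0.34534686 0.26649151] [0.34220329 0.28787953]
side tray [244 121] [0.33933108 0.40877101] [0.33608144 0.43266781]
```

View pics/crop.png

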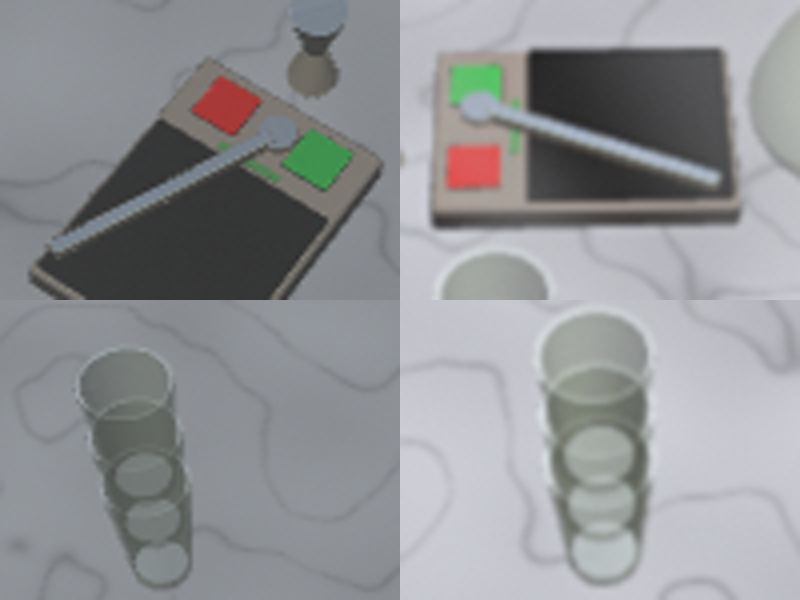

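Run:
```python
from h import *
a=snap("scene");b=snap("side")
for n,pa,pb,z in(("tail",(263.8,216.8),(344.5,230.2),.0335),("paddle",(319.5,188),(284.5,211.8),.034),("rim",(226.2,105.8),(288.7,259.5),.2),("lip",(259,244),(389,162),.2),("jigtop",(329.5,158.5),(257,207),.08),("ring",(386,323),(360,120),.1)):
    print(n,tri(a,pa,b,pb),onz(a,*pa,z)[:2],onz(b,*pb,z)[:2])
M=R.from_rotvec(state()['orientation']).as_matrix();print(M.round(3))
```

```text
tail [ 0.64168844 -0.09974575  0.03328246] [ 0.64131638 -0.0995269 ] [ 0.6420701  -0.10018407]
paddle [ 0.48151358 -0.0271108   0.03130749] [ 0.48396977 -0.02651893] [ 0.48078135 -0.02892044]
rim [ 0.49728375 -0.31384589  0.1953423 ] [ 0.4998325  -0.31063213] [ 0.49769738 -0.31751524]
lip [ 0.7597876  -0.00796251  0.19230657] [ 0.76481471 -0.0061959 ] [ 0.75536268 -0.01502355]
jigtop [ 0.40879532 -0.04404566  0.07182912] [ 0.4143437  -0.04138974] [ 0.40942994 -0.05139767]
ring [0.72298071 0.30425216 0.09290631] [0.72781045 0.30328951] [0.71937983 0.29676852]
[[-0.896  0.444 -0.   ]
 [ 0.444  0.896 -0.   ]
 [ 0.    -0.001 -1.   ]]
```

The stirrer runs tail (0.642,-0.100) to paddle centre (0.483,-0.028), 174 mm against the nominal 176. Its middle is about (0.555,-0.060). The rim triangulates at z≈0.195, which is consistent with 0.200. I'm moving over the stirrer now.

jog_arm --pt "-0.23 -0.21 0.02 0 0 0 1" --pt "-0.23 -0.21 0.02 0 0 0 1" --pt "-0.23 -0.21 0.02 0 0 0 1" --pt "-0.23 -0.21 0.02 0 0 0 1" --pt "-0.23 -0.21 0.02 0 0 0 1" --pt "-0.23 -0.21 0.02 0 0 0 1" --pt "-0.23 -0.21 0.02 0 0 0 1" --pt "-0.23 -0.21 0.02 0 0 0 1" --pt "-0.23 -0.21 0.02 0 0 0 1" --pt "-0.23 -0.21 0.02 0 0 -0.02 1"

```text
time: 1.35
eef_pos: [0.4736, 0.1608, 0.2718]
orientation: [0.648, 3.069, 0.01]
wrist_force: [0.5, -0.1, -0.7]
grip_width: 1.002
```

Create go.py:
```python
# python3 go.py x y z yaw_deg(tool x axis) : remaining move in tool axes and jog units
from h import *
import sys
x,y,z,yw=map(float,sys.argv[1:5])
s=state();p=s['eef_pos'];M=R.from_rotvec(s['orientation'])
a=np.radians(yw);T=np.array([[np.cos(a),np.sin(a),0],[np.sin(a),-np.cos(a),0],[0,0,-1]])
d=M.inv().apply(np.array([x,y,z])-p); r=(M.inv()*R.from_matrix(T)).as_rotvec()
print('t',s['time'],'pos',p.round(4),'yaw',np.degrees(np.arctan2(*M.as_matrix()[[1,0],0])).round(2),'F',s['wrist_force'].round(2),'grip',round(s['grip_width'],3))
print('shift units',(d/.15).round(3),'dist mm',(np.linalg.norm(d)*1e3).round(1),'turn units',(r/(np.pi/2)).round(3))
```

```text
(no output)
```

jog_arm --pt "-0.22 -0.225 0.05 0 0 0 1" --pt "-0.22 -0.225 0.05 0 0 0 1" --pt "-0.22 -0.225 0.05 0 0 0 1" --pt "-0.22 -0.225 0.05 0 0 0 1" --pt "-0.2 -0.2 0.05 0 0 0 1" --pt "0 0 0 0 0 0 1"

```text
time: 1.95
eef_pos: [0.5594, -0.0699, 0.2349]
orientation: [0.654, 3.06, 0.011]
wrist_force: [-0.9, -0.8, 0.5]
grip_width: 0.998
```

```bash
python3 go.py .5552 -.0604 .22 155.5
python3 - <<'E'
from h import *
f=snap("wrist","w1");print(proj(f,[[.5552,-.0604,.0335],[.4829,.0039,.026],[.6417,-.0998,.0335],[.483,-.0275,.0335]]))
E
```

```text
t 1.95 pos [ 0.5594 -0.0699  0.2349] yaw 155.88 F [-0.89 -0.78  0.55] grip 0.998
shift units [0.052 0.045 0.099] dist mm 18.1 turn units [0.006 0.007 0.004]
[[323.60822227 180.42681018]
 [362.73894435  59.23781325]
 [322.25706536 282.39455576]
 [324.99141333  77.28758594]]
```

View pics/w1.png

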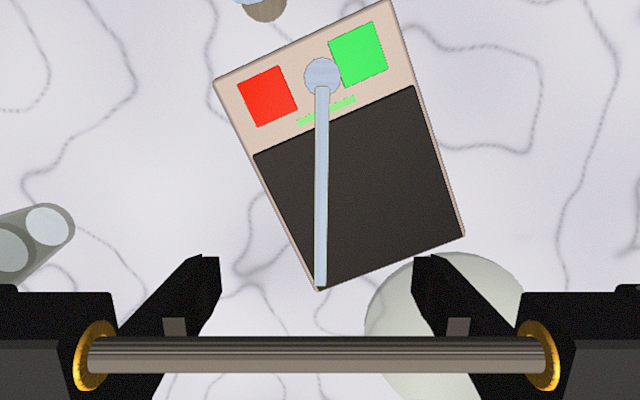

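The wrist view shows the paddle at (322,76), the tail end at (320,288), green at (358,54) and red at (268,96). I'll refine from here.

Run:
```python
from h import *
f=snap("wrist");im=f['frame'];h=cv2.cvtColor(im,cv2.COLOR_BGR2HSV);H,S,V=[h[...,i] for i in range(3)]
for c,m in(("g",(H>45)&(H<75)&(S>120)),("r",((H<8)|(H>172))&(S>120))):
    n,l,st,ce=cv2.connectedComponentsWithStats((m&(np.indices(m.shape)[0]<300)).astype(np.uint8)); i=1+np.argmax(st[1:,4])
    k=np.argwhere(l==i)[:,::-1].astype(np.float32);r=cv2.minAreaRect(k);P=onz(f,*r[0],.026)
    q=cv2.boxPoints(r);print(c,r,P, [onz(f,*c,.026)[:2].round(4) for c in q])
# platform
m=(V<75);m[300:]=0;m[:85]=0;m[:,:240]=0;m[:,470:]=0
m=cv2.morphologyEx(m.astype(np.uint8),cv2.MORPH_CLOSE,np.ones((15,15)))
c=max(cv2.findContours(m,0,2)[0],key=cv2.contourArea);r=cv2.minAreaRect(c);print('plat',r,onz(f,*r[0],.028))
# stirrer bar center columns by row: bright bluish
cs=[]
for y in range(165,282):
    x=np.where(V[y,300:345]>110)[0]
    if len(x):cs.append((x.mean()+300,y,len(x)))
cs=np.array(cs);p=np.polyfit(cs[:,1],cs[:,0],1);print(p,np.median(cs[:,2]))
t=onz(f,np.polyval(p,288),288,.036);u=onz(f,np.polyval(p,76),76,.0355);d=u-t
print(t,u,np.linalg.norm(d),np.degrees(np.arctan2(d[1],d[0])))
g=u-d/np.linalg.norm(d)*.081;print('mid',g, t+d/np.linalg.norm(d)*.095)
```

```text
g ((355.9310607910156, 56.32759094238281), (51.06621551513672, 49.39495849609375), 68.19859313964844) [0.47816269 0.00207957 0.026     ] [array([ 0.459 , -0.0162]), array([0.4615, 0.0195]), array([0.4978, 0.0208]), array([ 0.4957, -0.0163])]
r ((265.3586730957031, 98.33187103271484), (48.32887268066406, 46.0935173034668), 64.88516235351562) [ 0.47740816 -0.07376565  0.026     ] [array([ 0.4596, -0.0916]), array([ 0.4601, -0.0561]), array([ 0.4956, -0.0555]), array([ 0.4957, -0.0925])]
plat ((374.1213073730469, 221.36660766601562), (218.54061889648438, 175.15469360351562), 66.25050354003906) [ 0.60755786 -0.03354366  0.028     ]
[-5.06364309e-02  3.28778795e+02] 14.0
[ 0.64197694 -0.1061067   0.036     ] [ 0.4814326  -0.02519741  0.0355    ] 0.17978055065003876 153.25333382032676
mid [ 0.55376574 -0.06165103  0.03572527] [ 0.55714178 -0.06335245  0.03573579]
```

jog_arm --pt "0.03 0.03 0.2 0.006 0.007 0.002 1" --pt "0.02 0.02 0.25 0 0 0 1" --pt "0 0 0.25 0 0 0 1" --pt "0 0 0.1 0 0 0 1" --pt "0 0 0 0 0 0 1"

```text
time: 2.55
eef_pos: [0.5559, -0.0486, 0.1166]
orientation: [0.648, 3.069, 0.007]
wrist_force: [0.4, 0.9, 0.5]
grip_width: 1.0
```

```bash
python3 go.py .5545 -.0605 .095 155.6
```

```text
t 2.55 pos [ 0.5559 -0.0486  0.1166] yaw 156.16 F [0.38 0.9  0.55] grip 1.0
shift units [-0.023 -0.077  0.143] dist mm 24.7 turn units [0.003 0.003 0.006]
```

jog_arm --pt "-0.02 -0.075 0.07 0 0 0.005 1" --pt "0 0 0.05 0 0 0 1" --pt "0 0 0 0 0 0 1"

```text
time: 2.85
eef_pos: [0.555, -0.0585, 0.1]
orientation: [0.654, 3.064, 0.008]
wrist_force: [0.3, 0.1, 0.6]
grip_width: 1.0
```

```bash
python3 go.py .5545 -.0605 .095 155.6
```

```text
t 2.85 pos [ 0.555  -0.0585  0.1   ] yaw 155.89 F [0.31 0.14 0.58] grip 1.0
shift units [-0.002 -0.014  0.033] dist mm 5.4 turn units [0.004 0.005 0.003]
```

jog_arm --pt "0 -0.014 0.033 0 0 0 1" --pt "0 0 0 0 0 0 1" --pt "0 0 0 0 0 0 -1" --pt "0 0 0 0 0 0 -1" --pt "0 0 0 0 0 0 -1" --pt "0 0 0 0 0 0 -1" --pt "0 0 0 0 0 0 -1" --pt "0 0 0 0 0 0 -1" --pt "0 0 0 0 0 0 -1" --pt "0 0 0 0 0 0 -1"

```text
time: 3.85
eef_pos: [0.5565, -0.0613, 0.0978]
orientation: [0.655, 3.058, 0.009]
wrist_force: [0.3, -0.4, 0.8]
grip_width: 0.293
```

jog_arm --pt "0 0 0 0 0 0 -1" --pt "0 0 0 0 0 0 -1" --pt "0 0 0 0 0 0 -1" --pt "0 0 0 0 0 0 -1"

```text
time: 4.25
eef_pos: [0.5565, -0.0613, 0.0978]
orientation: [0.655, 3.058, 0.008]
wrist_force: [0.0, -0.1, -0.6]
grip_width: 0.114
```

jog_arm --pt "0 0 0 0 0 0 -1" --pt "0 0 -0.1 0 0 0 -1" --pt "0 0 -0.2 0 0 0 -1" --pt "0 0 -0.2 0 0 0 -1" --pt "0 0 -0.2 0 0 0 -1" --pt "0 0 0 0 0 0 -1"

```text
time: 4.85
eef_pos: [0.5533, -0.0613, 0.2075]
orientation: [0.656, 3.063, 0.008]
wrist_force: [0.8, -0.3, -0.8]
grip_width: 0.121
```

```bash
python3 go.py .47 .331 .19 183.8;python3 - <<'E'
from h import *
snap("wrist","w2")
E
```

```text
t 4.85 pos [ 0.5533 -0.0613  0.2075] yaw 155.83 F [ 0.77 -0.27 -0.75] grip 0.121
shift units [1.578 2.158 0.119] dist mm 401.4 turn units [ 0.003  0.006 -0.311]
```

View pics/w2.png

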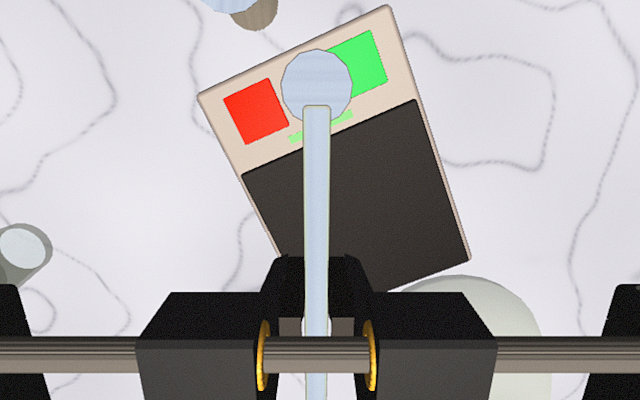

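The stirrer is held (opening 0.12 ≈ 10.6 mm), with its paddle at (317,86). Moving to the tray.

jog_arm --pt "0.175 0.24 0 0 0 0 -1" --pt "0.175 0.24 0 0 0 0 -1" --pt "0.175 0.24 0 0 0 0 -1" --pt "0.175 0.24 0 0 0 0 -1" --pt "0.175 0.24 0 0 0 0 -1" --pt "0.175 0.24 0 0 0 0 -1" --pt "0.175 0.24 0 0 0 0 -1" --pt "0.175 0.24 0 0 0 0 -1" --pt "0 0 0 0 0 -0.078 -1" --pt "0 0 0 0 0 -0.078 -1"

```text
time: 5.9
eef_pos: [0.4678, 0.2975, 0.1912]
orientation: [-0.272, -3.119, 0.007]
wrist_force: [-0.4, -0.8, -1.5]
grip_width: 0.12
```

jog_arm --pt "0 0 0 0 0 -0.078 -1" --pt "0 0 0 0 0 -0.078 -1" --pt "0 0 0 0 0 0 -1"

```text
time: 6.2
eef_pos: [0.4638, 0.2973, 0.1853]
orientation: [0.133, -3.119, 0.012]
wrist_force: [-0.6, -0.2, -2.0]
grip_width: 0.116
```

```bash
python3 go.py .47 .331 .19 183.8;python3 - <<'E'
from h import *
f=snap("wrist","w3")
c,s=np.cos(.067),np.sin(.067)
print(proj(f,[[.47+c*x-s*y,.331+s*x+c*y,.018] for x,y in((-125,-47),(125,-47),(125,93),(-125,93)) for x,y in((x/1e3,y/1e3),)]).round(1))
E
```

```text
t 6.2 pos [0.4638 0.2973 0.1853] yaw -175.11 F [-0.55 -0.24 -1.96] grip 0.116
shift units [-0.059  0.22  -0.034] dist mm 34.6 turn units [-0.005 -0.013  0.012]
[[301.   36.7]
 [299.4 359.4]
 [464.6 362.7]
 [519.2  40.7]]
```

View pics/w3.png

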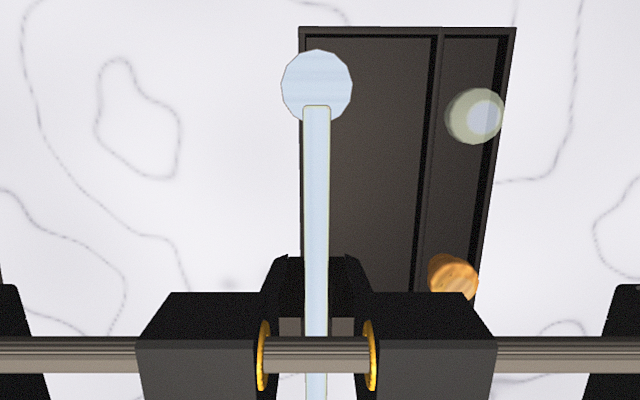

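The wrist view shows the tray's near end corners at (300,28) and (516,28), with the left wall and divider running down the frame. The stirrer is still held straight.

```bash
python3 - <<'E'
from h import *
f=snap("wrist")
A=onz(f,300,28,.018);B=onz(f,516.5,28,.018);C=onz(f,301,250,.018);D=onz(f,440,28,.018);E=onz(f,418,260,.018)
for p in (A,B,C,D,E):print(p)
print('len',np.linalg.norm(B-A),np.linalg.norm(D-A),'yaw',np.degrees(np.arctan2(*(B-A)[:2]))*-1,np.degrees(np.arctan2(*(C-A)[[1,0]])),np.degrees(np.arctan2(*(E-D)[[1,0]])))
y=(B-A)/np.linalg.norm(B-A);x=np.array([y[1],-y[0],0]);print('bay',A+x*.125+y*.047,'centre y check')
E
python3 go.py .466 .329 .19 184
```

```text
[0.34313971 0.27484173 0.018     ]
[0.33204237 0.41194757 0.018     ]
[0.49671896 0.2862151  0.018     ]
[0.33595285 0.36363427 0.018     ]
[0.49737568 0.37646629 0.018     ]
len 0.137554216290392 0.08908291560036108 yaw 4.627429404797034 4.235329811626684 4.545067783532486
bay [0.46394048 0.33177304 0.018     ] centre y check
t 6.3 pos [0.4639 0.2971 0.1855] yaw -175.33 F [-0.25  0.19 -0.94] grip 0.119
shift units [-0.03   0.21  -0.032] dist mm 32.3 turn units [-0.005 -0.013  0.008]
```

jog_arm --pt "-0.01 0.22 0 -0.005 -0.01 0.004 -1" --pt "0 0 0.15 0 0 0 -1" --pt "0 0 0.2 0 0 0 -1" --pt "0 0 0 0 0 0 -1"

```text
time: 6.7
eef_pos: [0.4631, 0.3307, 0.1311]
orientation: [0.098, -3.137, -0.002]
wrist_force: [-1.0, -1.1, -2.1]
grip_width: 0.111
```

```bash
python3 go.py .465 .331 .0745 184.4
```

```text
t 6.7 pos [0.4631 0.3307 0.1311] yaw -176.41 F [-1.   -1.15 -2.09] grip 0.111
shift units [-0.014  0.001  0.377] dist mm 56.7 turn units [ 0.001 -0.002 -0.009]
```

jog_arm --pt "-0.01 0 0.15 0 0 -0.008 -1" --pt "0 0 0.13 0 0 0 -1" --pt "0 0 0.05 0 0 0 -1" --pt "0 0 0 0 0 0 -1"

```text
time: 7.1
eef_pos: [0.4661, 0.3309, 0.0832]
orientation: [0.108, -3.138, -0.003]
wrist_force: [-0.9, -0.0, -0.3]
grip_width: 0.115
```

```bash
python3 go.py .465 .331 .0745 184.4
```

```text
t 7.1 pos [0.4661 0.3309 0.0832] yaw -176.07 F [-0.89 -0.04 -0.32] grip 0.115
shift units [0.008 0.001 0.058] dist mm 8.8 turn units [ 0.001 -0.001 -0.005]
```

jog_arm --pt "0 0 0.035 0 0 0 -1" --pt "0 0 0.02 0 0 0 -1" --pt "0 0 0 0 0 0 -1" --pt "0 0 0 0 0 0 -1"

```text
time: 7.5
eef_pos: [0.4683, 0.332, 0.0782]
orientation: [-0.105, 3.137, 0.008]
wrist_force: [0.8, 0.2, -1.6]
grip_width: 0.115
```

jog_arm --pt "0 0 0.015 0 0 0 -1" --pt "0 0 0.01 0 0 0 -1" --pt "0 0 0 0 0 0 -1"

```text
time: 7.8
eef_pos: [0.4689, 0.3325, 0.0753]
orientation: [-0.105, 3.135, 0.009]
wrist_force: [-0.9, -0.4, -0.5]
grip_width: 0.121
```

```bash
python3 go.py .465 .331 .0738 184.4
```

```text
t 7.8 pos [0.4689 0.3325 0.0753] yaw -176.17 F [-0.91 -0.36 -0.47] grip 0.121
shift units [ 0.027 -0.008  0.01 ] dist mm 4.4 turn units [ 0.004  0.003 -0.006]
```

jog_arm --pt "0 0 0.01 0 0 0 -1" --pt "0 0 0 0 0 0 -1" --pt "0 0 0 0 0 0 -0.4" --pt "0 0 0 0 0 0 -0.4" --pt "0 0 0 0 0 0 -0.4" --pt "0 0 0 0 0 0 -0.4" --pt "0 0 0 0 0 0 -0.4"

```text
time: 8.5
eef_pos: [0.4696, 0.3329, 0.0744]
orientation: [-0.105, 3.134, 0.011]
wrist_force: [-0.4, 0.0, 0.3]
grip_width: 0.301
```

Released. I'll lift and check with the wrist camera.

jog_arm --pt "0 0 -0.1 0 0 0 -0.4" --pt "0 0 -0.25 0 0 0 -0.4" --pt "0 0 -0.3 0 0 0 0" --pt "0 0 -0.3 0 0 0 1" --pt "-0.2 0 -0.1 0 0 0 1" --pt "0 0 0 0 0 0 1"

```text
time: 9.1
eef_pos: [0.4981, 0.3334, 0.2425]
orientation: [-0.106, 3.134, 0.01]
wrist_force: [-0.5, 0.4, 0.3]
grip_width: 0.638
```

```bash
python3 go.py .499 -.314 .36 180;python3 - <<'E'
from h import *
f=snap("wrist","w4");a=snap("scene")['frame'];b=snap("side")['frame']
c=cv2.resize(a[200:320,395:500],(320,366));d=cv2.resize(b[105:160,235:325],(480,293))
o=np.zeros((366,800,3),np.uint8);o[:,:320]=c;o[:293,320:]=d
w=f['frame'][:, :]; w=cv2.resize(w,(360,225))
cv2.imwrite('pics/c4.png',np.vstack([o,np.hstack([w,np.zeros((225,440,3),np.uint8)])]))
E
```

```text
t 9.1 pos [0.4981 0.3334 0.2425] yaw -176.12 F [-0.49  0.44  0.26] grip 0.638
shift units [ 0.281 -4.302 -0.811] dist mm 658.0 turn units [0.004 0.004 0.043]
```

View pics/c4.png

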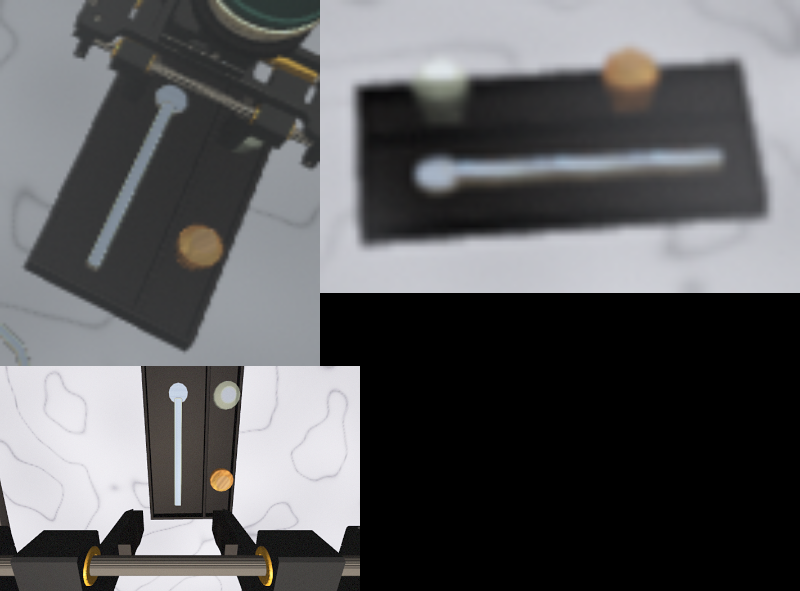

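All three views show the stirrer lying flat and lengthwise inside the bay, clear of the divider and the stoppers. Next, the stack.

jog_arm --pt "0 0 -0.3 0 0 0.04 1" --pt "0.04 -0.3 -0.1 0 0 0 1" --pt "0.04 -0.3 -0.1 0 0 0 1" --pt "0.03 -0.3 -0.1 0 0 0 1" --pt "0.03 -0.31 0 0 0 0 1" --pt "0.03 -0.31 0 0 0 0 1" --pt "0.02 -0.31 0 0 0 0 1" --pt "0.02 -0.31 0 0 0 0 1" --pt "0.02 -0.31 0 0 0 0 1" --pt "0.02 -0.31 0 0 0 0 1"

```text
time: 10.25
eef_pos: [0.4429, -0.0908, 0.3136]
orientation: [0.028, -3.103, 0.008]
wrist_force: [0.9, -0.2, -0.1]
grip_width: 0.998
```

```bash
python3 go.py .499 -.26 .36 180
```

```text
t 10.25 pos [ 0.4429 -0.0908  0.3136] yaw -178.96 F [ 0.93 -0.21 -0.05] grip 0.998
shift units [-0.341 -1.136 -0.317] dist mm 184.2 turn units [-0.003 -0.025  0.012]
```

jog_arm --pt "-0.12 -0.28 -0.06 0 -0.008 0.003 1" --pt "-0.12 -0.28 -0.06 0 -0.008 0.003 1" --pt "-0.12 -0.28 -0.06 0 -0.008 0.003 1" --pt "-0.12 -0.28 -0.06 0 0 0.003 1" --pt "-0.12 -0.28 -0.06 0 0 0 1" --pt "-0.1 0 0 0 0 0 1" --pt "0 0 0 0 0 0 1"

```text
time: 10.95
eef_pos: [0.5419, -0.3083, 0.3409]
orientation: [-0.013, -3.115, -0.014]
wrist_force: [1.5, -0.1, -0.9]
grip_width: 0.999
```

```bash
python3 go.py .499 -.314 .36 180;python3 - <<'E'
from h import *
f=snap("wrist","w5");print(proj(f,[[.499,-.314,.2],[.499,-.314,.1]]))
E
```

```text
t 10.95 pos [ 0.5419 -0.3083  0.3409] yaw 179.53 F [ 1.5  -0.13 -0.93] grip 0.999
shift units [ 0.289 -0.039 -0.12 ] dist mm 47.3 turn units [ 0.006 -0.017 -0.005]
[[305.82357464 159.24677818]
 [307.91765249 141.09464267]]
```

View pics/w5.png

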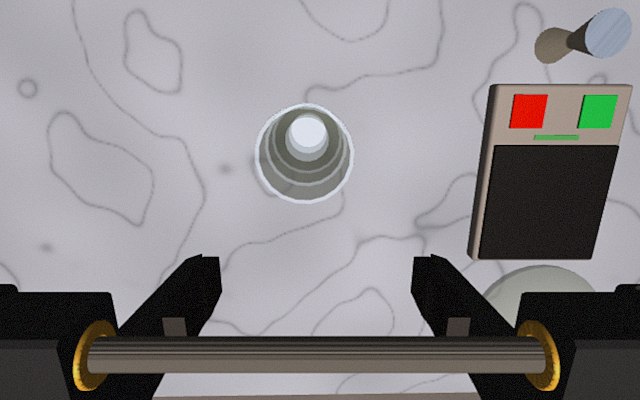

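The wrist view shows the top rim centred at (304,153), about 98 px across, plus the whole scale: green (599,111), red (528,111), platform corners (495,145), (617,145), (591,259), (479,259).

Run:
```python
from h import *
f=snap("wrist");im=f['frame']
print('rim',onz(f,304,153,.2),onz(f,304,104,.2)[:2],onz(f,304,203,.2)[:2],onz(f,255,153,.2)[:2],onz(f,354,153,.2)[:2])
print('base',onz(f,308,133,.0)) 
for n,u,v,z in(("g",599,111,.026),("r",528.5,111,.026)):print(n,onz(f,u,v,z))
q=[onz(f,u,v,.028) for u,v in((495,145),(617,145),(591,259),(479,259))];print('plat',np.mean(q,0),np.round(q,4)[:,:2].tolist())
```

```text
rim [ 0.49402345 -0.31494203  0.2       ] [ 0.46432805 -0.31440861] [ 0.52683223 -0.31553139] [ 0.49373028 -0.3457693 ] [ 0.49432325 -0.28341739]
base [ 0.49975026 -0.31522054  0.        ]
g [0.47671118 0.0021519  0.026     ]
r [ 0.47604679 -0.07491963  0.026     ]
plat [ 0.58207622 -0.03942011  0.028     ] [[0.5122, -0.1075], [0.5135, 0.0288], [0.6521, 0.0293], [0.6505, -0.1083]]
```

jog_arm --pt "0.15 -0.03 0 0.006 -0.017 -0.005 1" --pt "0.15 -0.015 0.1 0 0 0 1" --pt "0 0 0.1 0 0 0 1" --pt "0 0 0 0 0 0 1"

```text
time: 11.45
eef_pos: [0.4922, -0.3067, 0.3084]
orientation: [0.013, -3.138, -0.004]
wrist_force: [-0.3, -0.6, -0.7]
grip_width: 1.002
```

```bash
python3 go.py .496 -.315 .22 180
```

```text
t 11.45 pos [ 0.4922 -0.3067  0.3084] yaw -179.54 F [-0.3  -0.59 -0.68] grip 1.002
shift units [-0.027 -0.057  0.589] dist mm 88.8 turn units [ 0.002 -0.002  0.005]
```

jog_arm --pt "-0.025 -0.055 0 0 0 0.004 1" --pt "0 0 0.2 0 0 0 1" --pt "0 0 0 0 0 0 1"

```text
time: 11.75
eef_pos: [0.4981, -0.3138, 0.2792]
orientation: [0.006, -3.14, -0.002]
wrist_force: [-1.0, 0.2, 0.3]
grip_width: 0.998
```

```bash
python3 go.py .496 -.315 .22 180
```

```text
t 11.75 pos [ 0.4981 -0.3138  0.2792] yaw -179.77 F [-0.99  0.23  0.27] grip 0.998
shift units [ 0.013 -0.008  0.395] dist mm 59.2 turn units [ 0.001 -0.001  0.003]
```

jog_arm --pt "0.013 -0.01 0.15 0 0 0 1" --pt "0 0 0.17 0 0 0 1" --pt "0 0 0.06 0 0 0 1" --pt "0 0 0 0 0 0 1"

```text
time: 12.15
eef_pos: [0.5017, -0.3175, 0.2271]
orientation: [-0.009, 3.136, -0.006]
wrist_force: [-0.2, 0.9, -0.5]
grip_width: 1.001
```

```bash
python3 go.py .496 -.315 .22 180
```

```text
t 12.15 pos [ 0.5017 -0.3175  0.2271] yaw -179.67 F [-0.24  0.85 -0.5 ] grip 1.001
shift units [0.038 0.017 0.047] dist mm 9.5 turn units [-0.002  0.004  0.004]
```

jog_arm --pt "0.035 0.015 0.03 0 0.004 0 1" --pt "0 0 0 0 0 0 1"

```text
time: 12.35
eef_pos: [0.4977, -0.3159, 0.225]
orientation: [-0.01, 3.14, -0.008]
wrist_force: [0.0, 0.6, -0.7]
grip_width: 0.999
```

```bash
python3 go.py .496 -.315 .22 180; python3 go.py .496 -.315 .22 180
```

```text
t 12.35 pos [ 0.4977 -0.3159  0.225 ] yaw -179.65 F [ 0.04  0.61 -0.7 ] grip 0.999
shift units [0.011 0.007 0.033] dist mm 5.3 turn units [-0.003  0.001  0.004]
t 12.35 pos [ 0.4977 -0.3159  0.225 ] yaw -179.65 F [ 0.04  0.61 -0.7 ] grip 0.999
shift units [0.011 0.007 0.033] dist mm 5.3 turn units [-0.003  0.001  0.004]
```

jog_arm --pt "0.011 0.007 0.025 0 0 0 1" --pt "0 0 0 0 0 0 0.4" --pt "0 0 0 0 0 0 0.4" --pt "0 0 0 0 0 0 0.4" --pt "0 0 0 0 0 0 -1" --pt "0 0 0 0 0 0 -1" --pt "0 0 0 0 0 0 -1" --pt "0 0 0 0 0 0 -1" --pt "0 0 0 0 0 0 -1"

```text
time: 13.25
eef_pos: [0.497, -0.3152, 0.2242]
orientation: [-0.009, 3.136, -0.012]
wrist_force: [0.0, 1.2, -0.4]
grip_width: 0.697
```

```bash
python3 go.py .496 -.315 .29 180
```

```text
t 13.25 pos [ 0.497  -0.3152  0.2242] yaw -179.65 F [ 0.01  1.2  -0.44] grip 0.697
shift units [ 0.004 -0.002 -0.439] dist mm 65.8 turn units [-0.005  0.004  0.004]
```

jog_arm --pt "0 0 0 0 0 0 -1" --pt "0 0 0 0 0 0 -1" --pt "0 0 0 0 0 0 -1" --pt "0 0 -0.05 0 0 0 -1" --pt "0 0 -0.1 0 0 0 -1" --pt "0 0 -0.15 0 0 0 -1" --pt "0 0 0 0 0 0 -1"

```text
time: 13.95
eef_pos: [0.4961, -0.3149, 0.2712]
orientation: [-0.009, 3.138, -0.011]
wrist_force: [0.7, -0.0, -1.8]
grip_width: 0.693
```

```bash
python3 go.py .496 -.315 .36 180
python3 - <<'E'
from h import *
f=snap("side","s6")['frame'];g=snap("wrist","w6")['frame']
cv2.imwrite('pics/c6.png',np.hstack([cv2.resize(f[180:340,230:370],(350,400)),cv2.resize(g,(450,400))]))
E
```

```text
t 13.95 pos [ 0.4961 -0.3149  0.2712] yaw -179.66 F [ 0.71 -0.04 -1.85] grip 0.693
shift units [-0.001 -0.005 -0.592] dist mm 88.8 turn units [-0.004  0.002  0.004]
```

View pics/c6.png

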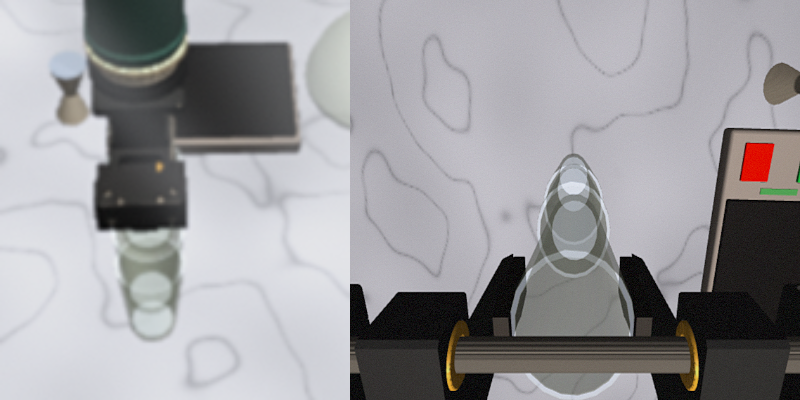

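The tumbler is lifted and held (wrist load ≈2 N), and the two lower tumblers still stand. I'll keep lifting, then carry it to the platform.

jog_arm --pt "0 0 -0.25 0 0 0 -1" --pt "0 0 -0.2 0 0 0 -1" --pt "0 0 0 0 0 0 -1" --pt "-0.07 0.2 0 0 0 0 -1" --pt "-0.07 0.25 0 0 0 0 -1" --pt "-0.08 0.25 0 0 0 0 -1" --pt "-0.08 0.25 0 0 0 0 -1" --pt "-0.08 0.25 0 0 0 0 -1" --pt "-0.08 0.25 0 0 0 0 -1" --pt "-0.06 0.2 0 0 0 0 -1"

```text
time: 15.05
eef_pos: [0.5666, -0.0595, 0.3141]
orientation: [-0.005, -3.117, -0.007]
wrist_force: [0.0, -0.9, -2.4]
grip_width: 0.695
```

```bash
python3 go.py .583 -.038 .25 180
```

```text
t 15.05 pos [ 0.5666 -0.0595  0.3141] yaw 179.8 F [ 0.04 -0.86 -2.42] grip 0.695
shift units [-0.12   0.142  0.425] dist mm 69.5 turn units [ 0.003 -0.016 -0.002]
```

jog_arm --pt "-0.11 0.1 0 0 -0.01 0 -1" --pt "-0.01 0.04 0.1 0 0 0 -1" --pt "0 0 0.2 0 0 0 -1" --pt "0 0 0.2 0 0 0 -1" --pt "0 0 0 0 0 0 -1"

```text
time: 15.55
eef_pos: [0.5786, -0.0327, 0.2231]
orientation: [0.005, -3.117, -0.009]
wrist_force: [-1.0, -0.5, -2.7]
grip_width: 0.692
```

```bash
python3 go.py .583 -.038 .152 180
```

```text
t 15.55 pos [ 0.5786 -0.0327  0.2231] yaw -179.81 F [-1.01 -0.47 -2.67] grip 0.692
shift units [-0.041 -0.038  0.473] dist mm 71.5 turn units [ 0.004 -0.015  0.002]
```

jog_arm --pt "-0.04 -0.035 0.1 0.004 -0.015 0 -1" --pt "0 0 0.15 0 0 0 -1" --pt "0 0 0.1 0 0 0 -1" --pt "0 0 0 0 0 0 -1"

```text
time: 15.95
eef_pos: [0.5806, -0.0403, 0.1653]
orientation: [0.001, -3.134, 0.001]
wrist_force: [-0.9, 0.4, -1.3]
grip_width: 0.693
```

```bash
python3 go.py .583 -.038 .152 180
```

```text
t 15.95 pos [ 0.5806 -0.0403  0.1653] yaw -179.95 F [-0.86  0.4  -1.34] grip 0.693
shift units [-0.017  0.015  0.089] dist mm 13.7 turn units [-0.    -0.005  0.001]
```

jog_arm --pt "-0.015 0.015 0.03 0 -0.004 0 -1" --pt "0 0 0.025 0 0 0 -1" --pt "0 0 0 0 0 0 -1" --pt "0 0 0 0 0 0 -1"

```text
time: 16.35
eef_pos: [0.5844, -0.0386, 0.1592]
orientation: [-0.0, 3.139, -0.002]
wrist_force: [0.4, 0.6, -1.5]
grip_width: 0.694
```

jog_arm --pt "0 0 0.01 0 0 0 -1" --pt "0 0 0 0 0 0 -1"

```text
time: 16.55
eef_pos: [0.5853, -0.0385, 0.1591]
orientation: [-0.001, 3.136, -0.002]
wrist_force: [0.1, -0.2, -2.6]
grip_width: 0.691
```

jog_arm --pt "0 0 0.02 0 0 0 -1" --pt "0 0 0 0 0 0 -1"

```text
time: 16.75
eef_pos: [0.5857, -0.0385, 0.1564]
orientation: [-0.001, 3.135, -0.002]
wrist_force: [-0.1, -0.4, -1.9]
grip_width: 0.697
```

jog_arm --pt "0 0 0.02 0 0 0 -1" --pt "0 0 0 0 0 0 -1"

```text
time: 16.95
eef_pos: [0.5857, -0.0385, 0.1532]
orientation: [-0.001, 3.135, -0.002]
wrist_force: [0.2, -0.2, -2.2]
grip_width: 0.69
```

jog_arm --pt "0 0 0.01 0 0 0 -1" --pt "0 0 0 0 0 0 -1"

```text
time: 17.15
eef_pos: [0.5866, -0.0385, 0.1525]
orientation: [-0.001, 3.133, -0.002]
wrist_force: [0.1, 0.4, -1.8]
grip_width: 0.693
```

jog_arm --pt "0 0 0.01 0 0 0 -1" --pt "0 0 0 0 0 0 -1"

```text
time: 17.35
eef_pos: [0.5878, -0.0384, 0.1526]
orientation: [-0.001, 3.13, -0.002]
wrist_force: [0.5, 0.8, -2.3]
grip_width: 0.696
```

jog_arm --pt "0 0 0.015 0 0.006 0 -1" --pt "0 0 0 0 0 0 -1"

```text
time: 17.55
eef_pos: [0.5897, -0.0383, 0.1526]
orientation: [-0.001, 3.136, -0.002]
wrist_force: [0.8, 0.5, -2.4]
grip_width: 0.694
```

```bash
python3 go.py .584 -.038 .150 180
```

```text
t 17.55 pos [ 0.5897 -0.0383  0.1526] yaw -179.98 F [ 0.8   0.51 -2.42] grip 0.694
shift units [0.038 0.002 0.017] dist mm 6.2 turn units [-0.001  0.004  0.   ]
```

jog_arm --pt "0.03 0 0.02 0 0.003 0 -1" --pt "0 0 0 0 0 0 -1"

```text
time: 17.75
eef_pos: [0.5883, -0.0385, 0.1528]
orientation: [-0.0, 3.133, -0.003]
wrist_force: [0.3, -0.7, -1.6]
grip_width: 0.694
```

```bash
python3 go.py .584 -.038 .150 180
```

```text
t 17.75 pos [ 0.5883 -0.0385  0.1528] yaw -179.98 F [ 0.31 -0.69 -1.61] grip 0.694
shift units [0.029 0.003 0.019] dist mm 5.2 turn units [-0.001  0.005  0.   ]
```

jog_arm --pt "0.015 0 0.03 0 0.003 0 -1"

```text
time: 17.85
eef_pos: [0.5889, -0.0384, 0.1519]
orientation: [-0.0, 3.131, -0.003]
wrist_force: [-1.4, 5.1, 30.4]
grip_width: 0.69
```

jog_arm --pt "0 0 0 0 0 0 -1"

```text
time: 17.95
eef_pos: [0.5895, -0.0384, 0.1528]
orientation: [-0.0, 3.129, -0.003]
wrist_force: [-0.2, -0.4, -2.2]
grip_width: 0.691
```

```bash
python3 go.py .584 -.038 .150 180
```

```text
t 17.95 pos [ 0.5895 -0.0384  0.1528] yaw -179.99 F [-0.18 -0.38 -2.18] grip 0.691
shift units [0.037 0.003 0.018] dist mm 6.2 turn units [-0.001  0.008  0.   ]
```

Small down-steps press on the platform and the hold row relaxes again (30 N for an instant, then 0), so the base is on the platform. Releasing.

jog_arm --pt "0 0 0 0 0 0 0.5" --pt "0 0 0 0 0 0 0.6" --pt "0 0 0 0 0 0 0.8" --pt "0 0 0 0 0 0 1" --pt "0 0 0 0 0 0 1" --pt "0 0 0 0 0 0 1" --pt "0 0 0 0 0 0 1"

```text
time: 18.65
eef_pos: [0.5865, -0.0385, 0.149]
orientation: [0.0, 3.137, -0.003]
wrist_force: [-0.2, -0.5, 0.4]
grip_width: 0.998
```

```bash
python3 go.py .588 -.038 .25 180
```

```text
t 18.65 pos [ 0.5865 -0.0385  0.149 ] yaw 180.0 F [-0.17 -0.55  0.43] grip 0.998
shift units [-0.014  0.002 -0.673] dist mm 101.0 turn units [-0.001  0.003 -0.   ]
```

jog_arm --pt "0 0 -0.1 0 0 0 1" --pt "0 0 -0.25 0 0 0 1" --pt "0 0 -0.3 0 0 0 1" --pt "0 0 -0.2 0 0 0 1" --pt "0 0 0 0 0 0 1"

```text
time: 19.15
eef_pos: [0.5851, -0.0382, 0.2834]
orientation: [0.0, 3.139, -0.003]
wrist_force: [0.4, 0.2, -0.4]
grip_width: 0.999
```

```bash
python3 go.py .478 .002 .25 180
python3 - <<'E'
from h import *
f=snap("side")['frame'];g=snap("wrist","w7")['frame']
cv2.imwrite('pics/c7.png',np.hstack([cv2.resize(f[150:310,240:400],(400,400),interpolation=cv2.INTER_CUBIC),cv2.resize(g[:,140:540],(400,400))]))
E
```

```text
t 19.15 pos [ 0.5851 -0.0382  0.2834] yaw 180.0 F [ 0.36  0.25 -0.44] grip 0.999
shift units [0.714 0.268 0.22 ] dist mm 119.1 turn units [-0.001  0.002 -0.   ]
```

View pics/c7.png

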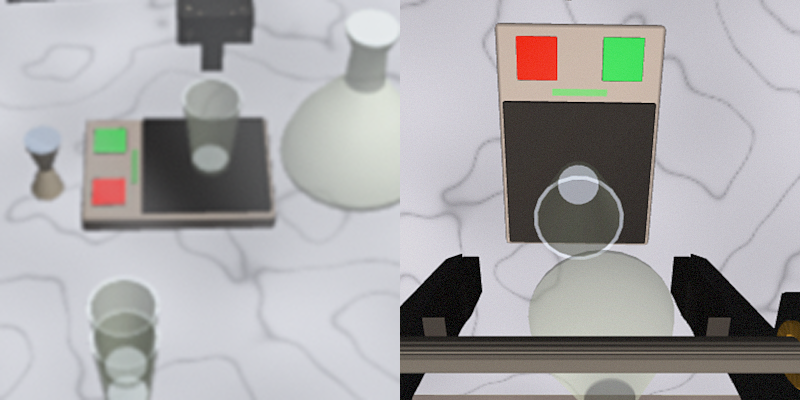

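The tumbler stands upright near the platform's centre, and the decanter, jigger and lower tumblers are in place. Green pad at wrist pixel (363,59).

Run:
```python
from h import *
f=snap("wrist")
h=cv2.cvtColor(f['frame'],cv2.COLOR_BGR2HSV);m=((h[...,0]>45)&(h[...,0]<75)&(h[...,1]>120)).astype(np.uint8);m[85:]=0
k=np.argwhere(m)[:,::-1].astype(np.float32);r=cv2.minAreaRect(k);print(r,onz(f,*r[0],.026))
```

```text
((363.0, 61.5), (43.0, 42.0), 90.0) [0.47839863 0.00187621 0.026     ]
```

jog_arm --pt "0.3 0.1 0 0 0 0 -1" --pt "0.3 0.1 0 0 0 0 -1" --pt "0.11 0.07 0 0 0 0 -1" --pt "0 0 0.1 0 0 0 -1" --pt "0 0 0 0 0 0 -1" --pt "0 0 0 0 0 0 -1" --pt "0 0 0 0 0 0 -1" --pt "0 0 0 0 0 0 -1" --pt "0 0 0 0 0 0 -1" --pt "0 0 0 0 0 0 -1"

```text
time: 20.3
eef_pos: [0.4689, 0.0023, 0.2463]
orientation: [-0.003, -3.108, -0.001]
wrist_force: [-0.6, 0.1, -0.5]
grip_width: 0.114
```

```bash
python3 go.py .477 .003 .15 180
```

```text
t 20.3 pos [0.4689 0.0023 0.2463] yaw 179.87 F [-0.61  0.09 -0.52] grip 0.114
shift units [-0.075  0.005  0.64 ] dist mm 96.6 turn units [ 0.    -0.021 -0.001]
```

jog_arm --pt "-0.04 0 0.1 0 -0.02 0 -1" --pt "0 0 0.2 0 0 0 -1" --pt "0 0 0.2 0 0 0 -1" --pt "0 0 0.15 0 0 0 -1" --pt "0 0 0.1 0 0 0 -1" --pt "0 0 0 0 0 0 -1"

```text
time: 20.9
eef_pos: [0.4798, 0.0015, 0.1342]
orientation: [0.005, 3.132, -0.0]
wrist_force: [-1.1, -0.5, -0.2]
grip_width: 0.005
```

```bash
python3 go.py .475 .002 .09 180
```

```text
t 20.9 pos [0.4798 0.0015 0.1342] yaw 179.83 F [-1.06 -0.52 -0.25] grip 0.005
shift units [0.035 0.003 0.295] dist mm 44.5 turn units [-0.     0.006 -0.002]
```

jog_arm --pt "0.03 0 0.1 0 0.005 0 -1" --pt "0 0 0.1 0 0 0 -1" --pt "0 0 0 0 0 0 -1" --pt "0 0 0 0 0 0 -1"

```text
time: 21.3
eef_pos: [0.4773, 0.0012, 0.105]
orientation: [0.005, 3.136, -0.001]
wrist_force: [-0.0, -0.2, 1.1]
grip_width: 0.003
```

```bash
python3 go.py .475 .002 .09 180
```

```text
t 21.3 pos [0.4773 0.0012 0.105 ] yaw 179.82 F [-0.03 -0.25  1.07] grip 0.003
shift units [0.016 0.005 0.1  ] dist mm 15.2 turn units [-0.     0.003 -0.002]
```

jog_arm --pt "0.01 0 0.04 0 0.003 0 -1" --pt "0 0 0.01 0 0 0 -1" --pt "0 0 0.01 0 0 0 -1"

```text
time: 21.6
eef_pos: [0.4772, 0.0011, 0.0975]
orientation: [0.005, 3.137, -0.001]
wrist_force: [0.6, 0.5, 0.3]
grip_width: 0.009
```

jog_arm --pt "0 0 0.01 0 0 0 -1" --pt "0 0 0.01 0 0 0 -1"

```text
time: 21.8
eef_pos: [0.4777, 0.0012, 0.0948]
orientation: [0.005, 3.136, -0.001]
wrist_force: [0.1, -0.4, 0.4]
grip_width: 0.003
```

jog_arm --pt "0 0 0.01 0 0 0 -1" --pt "0 0 0.01 0 0 0 -1"

```text
time: 22.0
eef_pos: [0.4779, 0.0011, 0.0918]
orientation: [0.005, 3.136, -0.001]
wrist_force: [0.0, 0.1, -0.7]
grip_width: 0.001
```

jog_arm --pt "0 0 0.01 0 0 0 -1"

```text
time: 22.1
eef_pos: [0.4779, 0.0011, 0.0902]
orientation: [0.005, 3.136, -0.001]
wrist_force: [-0.2, 0.5, 1.2]
grip_width: 0.003
```

jog_arm --pt "0 0 0.01 0 0 0 -1"

```text
time: 22.2
eef_pos: [0.478, 0.0011, 0.0888]
orientation: [0.005, 3.136, -0.001]
wrist_force: [-2.6, -0.5, 6.7]
grip_width: 0.005
```

jog_arm --pt "0 0 0.007 0 0 0 -1"

```text
time: 22.3
eef_pos: [0.478, 0.0011, 0.0883]
orientation: [0.005, 3.137, -0.001]
wrist_force: [-5.5, -0.4, 15.3]
grip_width: 0.003
```

jog_arm --pt "0 0 0.007 0 0 0 -1"

```text
time: 22.4
eef_pos: [0.4781, 0.0011, 0.0883]
orientation: [0.005, 3.137, -0.001]
wrist_force: [-5.8, 0.8, 15.2]
grip_width: 0.006
```

jog_arm --pt "0 0 0.007 0 0 0 -1"

```text
time: 22.5
eef_pos: [0.4781, 0.0011, 0.0884]
orientation: [0.005, 3.138, -0.001]
wrist_force: [-4.4, 0.8, 12.0]
grip_width: 0.002
```

jog_arm --pt "0 0 0.004 0 0 0 -1"

```text
time: 22.6
eef_pos: [0.4781, 0.0011, 0.0886]
orientation: [0.005, 3.139, -0.001]
wrist_force: [-2.7, -0.5, 7.0]
grip_width: 0.004
```

jog_arm --pt "0 0 0.005 0 0 0 -1"

```text
time: 22.7
eef_pos: [0.4781, 0.0011, 0.0886]
orientation: [0.005, 3.139, -0.001]
wrist_force: [-2.5, 0.1, 6.5]
grip_width: 0.005
```

jog_arm --pt "0 0 -0.03 0 0 0 -1" --pt "0 0 -0.1 0 0 0 -1" --pt "0 0 -0.25 0 0 0 -1" --pt "0 0 -0.3 0 0 0 -1" --pt "0 0 -0.3 0 0 0 -1" --pt "0.2 0.2 -0.1 0 0 0 -1" --pt "0 0.3 0 0 0 0 -1" --pt "0 0.3 0 0 0 0 -1" --pt "0 0.2 0 0 0 0 -1" --pt "0 0 0 0 0 0 -1"

```text
time: 23.7
eef_pos: [0.4478, 0.1554, 0.2599]
orientation: [0.013, 3.134, 0.004]
wrist_force: [0.2, -0.4, -0.1]
grip_width: 0.007
```

Run:
```python
from h import *
s=state();print(s['time'],s['eef_pos'],s['wrist_force'])
f=snap("side")['frame'];g=snap("scene")['frame']
cv2.imwrite('pics/c8.png',np.hstack([cv2.resize(f[100:340,200:440],(400,400)),cv2.resize(g[70:330,200:500],(400,347)) if 0 else cv2.resize(g[70:370,200:500],(400,400))]))
```

```text
23.7 [0.44784501 0.15542795 0.25985628] [ 0.24631081 -0.44321443 -0.10986831]
```

View pics/c8.png

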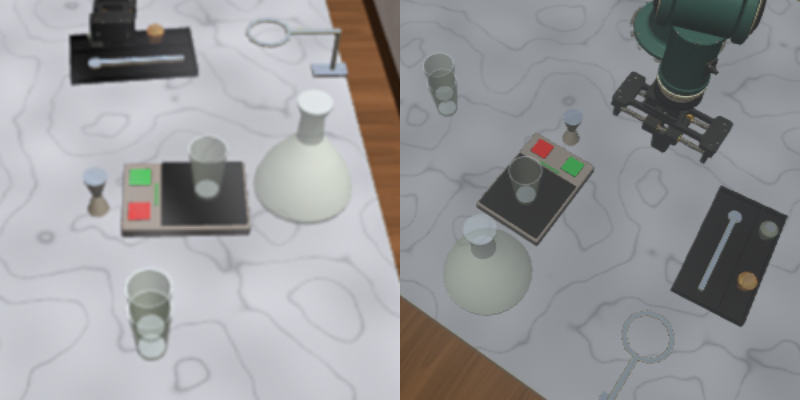

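Both views show the stirrer in the bay, the tumbler upright on the platform and everything else in place, with the arm clear.

```bash
python3 -c "
from station import *
print(sign_off())"
```

```text
the job is handed in; nothing more can be done
None
```

I finished all three steps in the order asked, in about 24 s of robot time, and handed the job in.

- **Stirrer:** it lies flat and lengthwise in the long bay of the stopper tray, clear of the walls and stoppers in the last images.
- **Tumbler:** the top tumbler stands upright near the middle of the platform, and the two lower ones are still standing. Setting it down was not perfectly gentle. I missed the first contact, and a further small down-step briefly pressed it with about 30 N (wrist reading) before I let go.
- **Tare:** I pressed the green pad with closed fingertips for about 0.5 s, then let go. The force read 6.7 N, rose to 15 N and eased to about 6.5 N. That is higher than the 8 N asked for in the middle, but always between 5 and 25 N in the readings.

The last images show the decanter, jigger and glass holder in place. I never went near the red pad. The arm was clear of everything, with the wrist force near zero. No check showed whether the scale registered the tare, so that rests on the force and time readings.

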